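Turn the specimen jar's label to the reader and scan it

TASK

The red-lidded specimen jar sits in the turntable of the label reader with its label turned away from the reading window. Put a closed fingertip on the lid near its edge and gently roll the jar round, without pressing hard, tipping it or lifting it from its cup, until the middle of its label squarely faces the window; then take the finger off, press the blue scan button fully in and let it go. Do not press the button before the label faces the window, and leave the tube rack, marker pen and micro-tube rack where they are.

Things in the scene. Friction and masses are not known exactly. Their poses are not given: they have to be found in the camera images.
- reader: label reader, fixed on the bench: a grey deck 190 x 170 x 40 mm (x, y, z) with a white reading head (36 x 75 mm, 85 mm tall, its centre 112 mm out) at its +x end. Origin: on the bench under the turntable's axis; the reader's own +x axis points from the turntable's axis to the reading window.
- cup_floor (a point): centre of the floor of the turntable: a dark steel cup sunk flush in the deck, floor 25 mm above the bench, bore 104 mm, on the vertical axis through the reader's origin. It turns either way without end against a steady friction drag of about 0.09 N m and stays where it is left
- window (a point): centre of the black reading window with a red line, on the head's face towards the jar, 92 mm out along the reader's +x axis and 62 mm above the bench; a green bar on the head's top marks it from above
- jar: specimen jar standing loose in the cup, about 0.5 kg, white body 100 mm diameter, 66 mm tall to its shoulder, with a flat rigid red screw lid 108 mm diameter and 22 mm thick: too wide to grasp. Origin: centre of its underside, on the jar's axis, 25 mm above the bench; z up; +x points out through the middle of its label. It turns together with the cup, with 2 mm play round its foot.
- lid_mid (a point): point on the jar's axis half-way up the range in which the lid's top can lie, 91 mm above the jar's underside. How far the lid is screwed on differs and is not measured: its top lies 84 to 98 mm above the underside, to be found by feel. A fingertip pressed down with 6 to 10 N, 40 mm from the axis, and led round on a circle turns the jar by friction; under about 4 N it slips, over 20 N is too hard.
- label (a point): middle of the white paper label with black bars, on the jar's side 50 mm from its axis and 40 mm above its underside; a white paper strip 14 mm wide runs from the label's middle up over the lid's edge and 24 mm inwards on the red lid's top, so the label's direction can be seen from above
- scan_top (a point): centre of the top of the round blue scan button (32 mm diameter), which stands on a fixed grey pod 80 x 80 x 36 mm; the button's top is 58 mm above the bench when up; it is pressed straight down
- scan (a joint): travel of the scan button in m: 0 up, 0.006 fully in; sprung, about 5 N when fully in
- tube_rack: bystander: loose green rack of red-capped sample tubes, 150 x 70 mm and 97 mm tall, origin at the centre of its underside
- marker: bystander: marker pen lying on the bench, 120 mm long, 14 mm thick, along its x axis
- micro_rack: bystander: green micro-tube rack 75 x 120 mm, 36 mm tall, origin at the centre of its underside
Not all that is in view belongs to the job. Of the things like the jar, leave any that is purple or yellow; of the rest the smaller one is meant.

How it is judged:
On the way, in this order (a step that is already met when the one before it is completed fails the run):
1. the jar has been turned so that its label moved by at least 15 mm, a finger touching it (contact force between the fingers and jar above 0.5 N and distance of label from where it was at the start of the episode above 0.015 m), for 0.05 s.
2. the middle of the label faces the window (within 8 mm sideways), the jar upright, seated, still and no longer touched (y of label in the frame of reader between -0.008 and 0.008 m and x of label in the frame of reader above 0.03 m and angle between jar's own z axis and vertical below 0.06 rad and horizontal distance between jar and reader below 0.006 m and height (world z) of jar below 0.029 m and angular speed of jar below 0.05 rad/s and linear speed of jar below 0.01 m/s and contact force between the fingers and jar below 0.1 N), for 0.3 s.
3. the scan button is pressed in at least 4.5 mm with the label facing the window (value of joint scan above 0.0045 m and y of label in the frame of reader between -0.008 and 0.008 m and x of label in the frame of reader above 0.03 m), for 0.05 s.
At the end, for the whole second after the job is handed in: The jar stands upright (within 0.06 rad), seated and still in its cup, the middle of its label facing the window within 8 mm sideways (about 9 degrees), and the scan button, after having been pressed, is out again (y of label in the frame of reader between -0.008 and 0.008 m and x of label in the frame of reader above 0.03 m and angle between jar's own z axis and vertical below 0.06 rad and horizontal distance between jar and reader below 0.006 m and height (world z) of jar below 0.029 m and angular speed of jar below 0.05 rad/s and linear speed of jar below 0.01 m/s and value of joint scan below 0.0015 m); the robot touches nothing.
It fails at once if the jar or its lid is pressed with more than 20 N (contact force between any of the fingers, the arm and jar above 20 N).
It fails at once if the jar is tipped or lifted from its cup (angle between jar's own z axis and vertical above 0.15 rad or height (world z) of jar above 0.037 m).
It fails at once if the scan button is pressed while the label does not face the window (value of joint scan above 0.0045 m and not (y of label in the frame of reader between -0.008 and 0.008 m and x of label in the frame of reader above 0.03 m)).
It fails at once if the tube rack, the marker or the micro-tube rack is moved by more than 15 mm (distance of any of tube_rack, marker, micro_rack from where it was at the start of the episode above 0.015 m).
It also fails if it takes over 72 s, if anything falls off the work surface, if the arm or the gripper's body presses on something with over 40 N, if the wrist force passes 120 N, or if a joint passes its speed limit or range.

ROBOT

A 7-joint arm with a two-finger parallel gripper is mounted at the origin on the work surface. World frame = base frame: x ahead of the robot, y to its left, z up, the work surface at z = 0. Lengths are in m, angles in rad, forces in N, time in s.
With the tool pointing down it reaches from about 0.425 to 0.925 m from the base axis. Payload 6.8 kg.
Tool frame: the origin (TCP) lies between the finger pads; the fingertips stand r.tcp_to_tips ahead of it and the grasp point (between the pads) lies 3 mm ahead of it (r.tcp_to_tips is the distance from the TCP to the fingertips, in m); z points along the fingers, y is the line along which they close (so a half turn about z gives the same grasp; the last joint's range is limited). The gripper opens to 85 mm and grips with 20 to 120 N. Pads are 22 mm wide; open, the fingers measure 114 mm over their backs; the gripper's body (76 mm by 85 mm) begins 54 mm behind the grasp point. The pads swing forward as they close: fully open they stand 13 mm farther back than shut.
Start: joints at [1.237, 0.477, 0.022, 1.555, -0.011, 1.109, -0.083], TCP at [0.151, -0.658, 0.253] pointing down, gripper open.
Joint ranges: [-2.96, 2.96], [-0.34, 2.1], [-1.41, 1.46], [0.24, 2.44], [-1.37, 4.51], [0.17, 1.92], [-2.96, 2.96]. Speed limits (rad/s): [2.39, 2.39, 3.14, 3.14, 3.14, 3.14, 3.14].

INTERFACE

Orientations are given as a rotation vector (axis times angle).
In Python, from bench import r gives the robot as it stands. The module is installed in compiled form; this text tells all that it offers.
- The arm moves only by the tool step_arm, never from a script. Its argument "moves" is a list of rows, each an object of numbers: "rx", "ry", "rz": the turn, a rotation vector about the tool's x, y, z in degrees; "dx", "dy", "dz": the shift along the tool's x, y, z in mm; "gripper": the opening, from -1 (shut) to 1 (fully open). In form: [{"rx": .., "ry": .., "rz": .., "dx": .., "dy": .., "dz": .., "gripper": ..}, ...]. A call has 1 to 20 rows; each row shifts and turns the commanded pose from where the row before left it, along the tool's axes as they then stand; what a row does not reach is not made up. A row lasts 1/8 s, in which the tool goes at most 62.5 mm and 10.7 degrees, less where a joint would pass 70% of its speed; a pose out of reach is approached as far as the arm can. A call is refused whole if a number of a shift passes 62.5 or a number of a turn 10.7, either way. A call with a gripper value outside its range is refused whole. The fingers move at their own pace and stop on an object; "grip_force" is the grip in N (left out, the last holds). Time passes only in rows, so rows that do not move let the fingers close. It gives the time, the measured TCP pose, the force, the opening and the grip force at its end, in the units of the state.
- r.get_obs(): the state, without advancing time (a new reading comes with each control period).
- r.grab_frame(name): name is "scene" or "top" or "wrist"; returns the picture (480x640x3 uint8, blue, green, red); there is no depth.
- r.camera_info(name): a dict with "mtx" (3x3 intrinsics, pixels), "D" ([k1, k2, p1, p2, k3] as OpenCV has them; the pictures are not rectified), "rvec" (rotation vector, rad) and "tvec" (3), from world to camera coordinates, as OpenCV has them. Camera axes: x right, y down, z forward; pixel columns grow to the right and rows downward; lengths in m; the calibration is good to about 2 mm. A picture is of the moment at which its call begins: read the wrist's pose just before it. camera_info takes no time and is no camera call; for the wrist camera it gives the pose at the moment of the call.
- r.hand_in(): hands the job in; it is judged then, once.
The state is a dict: "clock": time; "joints": joint angles; "qvel": joint speeds; "tau": joint torques, N m; "tcp_pos": TCP position; "orientation": TCP orientation; "contact_force": force on the tool from outside, world axes, zero at the start; "moment": the same for the moment, N m; "grip_width": finger opening in m; "gripper_force": force on a finger pad.
Only numpy, scipy, OpenCV 4.12 (cv2) and the standard library are available. Lean on these libraries where they do the work, as an engineer would, in place of code of your own. Each camera call takes 0.05 s, during which the arm holds its last target. There are 200 camera calls.

## Working session

There is one attempt and no reset: what is moved stays moved. The work goes in short steps, Python scripts to look and compute and a tool call to move; the robot and the scene stay as the last step left them, time stands still between calls to the robot, and variables do not carry over. Pictures are saved under pics/ and viewed, at most 10 in all, crops included, and the job is handed in when it is done.

Besides the shell and the picture viewer there is one more tool, called after "Request:" as name(argument=value, ...), one argument or row to a line, values as JSON. step_arm: Moves the arm, as the interface text tells. Its arguments: {"type":"object","properties":{"moves":{"type":"array","items":{"type":"object","properties":{"rx":{"type":"number"},"ry":{"type":"number"},"rz":{"type":"number"},"dx":{"type":"number"},"dy":{"type":"number"},"dz":{"type":"number"},"gripper":{"type":"number"}}}},"grip_force":{"type":"number"}},"required":["moves"]}

```bash
mkdir -p pics
python3 - <<'E'
from bench import r
import cv2
print(r.get_obs(), r.tcp_to_tips)
for n in("scene","top"):
    cv2.imwrite(f"pics/{n}0.png",r.grab_frame(n)); print(n,r.camera_info(n))
E
```

```text
{'clock': 0.0, 'joints': array([ 1.23691987,  0.47779045,  0.0223742 ,  1.55644928, -0.01148547,
        1.10929475, -0.08309261]), 'qvel': array([ 9.04095086e-04,  1.02347340e-03,  1.31732251e-03, -3.22914185e-04,
       -3.24533103e-04,  5.92942836e-04,  6.64468958e-05]), 'tau': array([-1.63935107e-03, -5.96456265e+01,  1.60741836e+00, -2.81199056e+01,
        1.24703109e-02,  9.26051434e-03,  1.25069900e-05]), 'tcp_pos': array([ 0.15094902, -0.65734263,  0.25233374]), 'orientation': array([-3.11983047e+00, -3.53703587e-01,  5.74035065e-04]), 'contact_force': array([-0.25978267, -0.14188152, -0.22125888]), 'moment': array([ 0.00472673, -0.06424763, -0.02242873]), 'gripper_force': 0.0, 'grip_width': 0.08524028126392191} 0.022
scene {'mtx': array([[500.51734102,   0.        , 323.20564238],
       [  0.        , 500.51734102, 246.65474635],
       [  0.        ,   0.        ,   1.        ]]), 'D': array([-0.00176294,  0.        ,  0.        ,  0.        ,  0.        ]), 'rvec': array([ 0.75987807,  2.69577518, -0.92571753]), 'tvec': array([ 0.46336428, -0.15880675,  1.12552678])}
top {'mtx': array([[440.31867935,   0.        , 326.62169092],
       [  0.        , 440.31867935, 234.64872984],
       [  0.        ,   0.        ,   1.        ]]), 'D': array([-0.04212927,  0.        ,  0.        ,  0.        ,  0.        ]), 'rvec': array([ 2.16694296, -2.15598479,  0.1678682 ]), 'tvec': array([-0.03102525,  0.55387531,  0.90947428])}
```

View pics/top0.png

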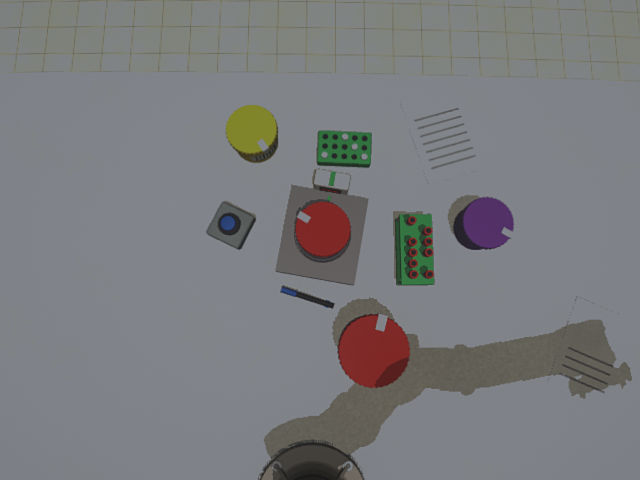

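View pics/scene0.png

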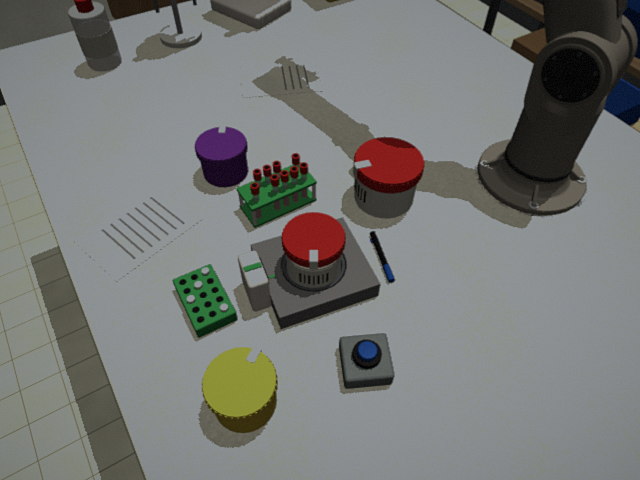

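Candidates, by pixel in the top view: yellow (252,130) and purple (487,222) are excluded. Of the two reds, the large one is at (373,350) and the small one, in the reader, is at (322,230). I choose the small one. Its strip is at about (303,217), the green window bar at (332,178) and the blue button at (229,223).

```bash
cat > h.py <<'E'
import cv2,numpy as np
from bench import r
def ray(n,px,ci=None):
    c=ci or r.camera_info(n); R=cv2.Rodrigues(c["rvec"])[0]
    p=cv2.undistortPoints(np.array(px,float).reshape(-1,1,2),c["mtx"],c["D"]).reshape(-1,2)
    return -R.T@c["tvec"], np.c_[p,np.ones(len(p))]@R
def plane(n,px,z,ci=None):
    o,d=ray(n,px,ci); return (o+d*((z-o[2])/d[:,2])[:,None])[:,:2]
def blobs(im,lo,hi,roi,amin=15):
    x0,y0,x1,y1=roi; m=cv2.inRange(cv2.cvtColor(im,cv2.COLOR_BGR2HSV),lo,hi)
    k=np.zeros_like(m);k[y0:y1,x0:x1]=m[y0:y1,x0:x1]
    cs=cv2.findContours(k,cv2.RETR_EXTERNAL,cv2.CHAIN_APPROX_NONE)[0]
    return sorted([c for c in cs if cv2.contourArea(c)>amin],key=cv2.contourArea,reverse=True)
def cen(c): m=cv2.moments(c); return m["m10"]/m["m00"],m["m01"]/m["m00"]
E
python3 - <<'E'
from h import *
im=cv2.imread("pics/top0.png"); sc=cv2.imread("pics/scene0.png")
def lid(n,im,roi,z):
    c=blobs(im,(0,120,60),(8,255,255),roi)[0]
    h=cv2.convexHull(c).reshape(-1,2); w=plane(n,h,z)
    return cv2.minEnclosingCircle(w.astype(np.float32))
for z in (.109,.116,.123): print(z,lid("top",im,(285,195,360,265),z),lid("scene",sc,(270,205,355,270),z))
print("big",lid("top",im,(330,305,415,392),.15))
s=blobs(im,(0,0,150),(180,60,255),(290,205,318,228)); print("strip",[ (cen(c),plane("top",[cen(c)],.116)) for c in s])
g=blobs(im,(45,80,40),(80,255,255),(318,168,346,190)); print("bar",[(cen(c),cv2.contourArea(c),plane("top",[cen(c)],.085),plane("top",[cen(c)],.125)) for c in g])
print("deck",plane("top",[(290,187),(367,198),(354,284),(277,272)],.04))
b=blobs(im,(100,100,40),(130,255,255),(210,205,250,240)); print("btn",[(cen(c),plane("top",[cen(c)],.058),cv2.minEnclosingCircle(plane("top",c,.058).astype(np.float32))) for c in b])
b=blobs(sc,(100,100,40),(130,255,255),(345,330,390,375)); print("btn sc",[(cen(c),plane("scene",[cen(c)],.058)) for c in b])
g=blobs(sc,(45,80,40),(80,255,255),(238,255,268,275)); print("bar sc",[(cen(c),plane("scene",[cen(c)],.085),plane("scene",[cen(c)],.125)) for c in g])
a=cv2.resize(im[150:300,200:400],(800,600),interpolation=2); cv2.imwrite("pics/crop.png",a)
E
```

```text
0.109 ((0.556505024433136, -0.018847689032554626), 0.055554840713739395) ((0.5522557497024536, -0.024411315098404884), 0.05627497658133507)
0.116 ((0.5554608106613159, -0.01876738667488098), 0.05510707199573517) ((0.5552007555961609, -0.01949390210211277), 0.05568956583738327)
0.123 ((0.5544166564941406, -0.018687022849917412), 0.054659225046634674) ((0.5581457614898682, -0.014576468616724014), 0.055104173719882965)
big ((0.3252446949481964, -0.11252430081367493), 0.06659770756959915)
strip []
bar [((331.77192982456137, 178.57192982456138), 47.5, array([[ 0.66536808, -0.03752381]]), array([[ 0.65467398, -0.03623853]]))]
deck [[ 0.65774698  0.05187835]
 [ 0.63471223 -0.11572595]
 [ 0.4486273  -0.08653488]
 [ 0.47319838  0.07664424]]
btn [((227.47826086956522, 222.71946169772255), array([[0.57525783, 0.18114961]]), ((0.5755513310432434, 0.18116381764411926), 0.01630210131406784))]
btn sc [((367.16727053140096, 349.7240338164251), array([[0.57721166, 0.18264956]]))]
bar sc [((252.046875, 266.421875), array([[ 0.66589066, -0.03821364]]), array([[ 0.67560541, -0.0102899 ]]))]
```

View pics/crop.png

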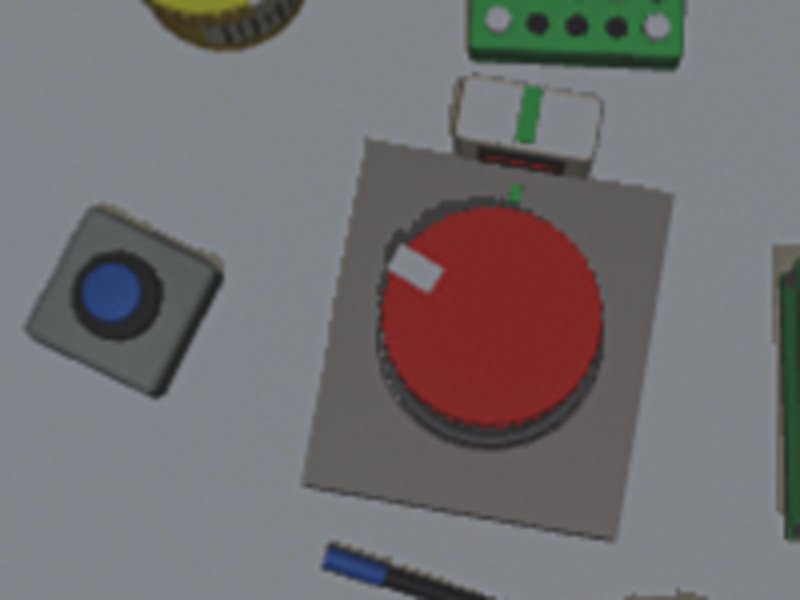

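The close crop confirms the target: the small red lid in the reader, its strip at crop (415,268) and the green bar at (530,113). I take the axis as about (0.5555, -0.019), the lid top as about 0.116 and the window direction as about -9°. The strip points at about +58°, so the jar needs about -67° (clockwise). I'll touch the lid opposite the strip so it stays visible.

Request:
step_arm(
  moves=[
    {"dx":36,"dy":-37,"gripper":-1},
    {"dx":36,"dy":-37,"gripper":-1},
    {"dx":36,"dy":-37,"gripper":-1},
    {"dx":36,"dy":-37,"gripper":-1},
    {"dx":36,"dy":-37,"gripper":-1},
    {"dx":36,"dy":-37,"gripper":-1},
    {"dx":36,"dy":-37,"gripper":-1},
    {"dx":36,"dy":-37,"gripper":-1},
    {"dx":36,"dy":-37,"gripper":-1},
    {"dx":36,"dy":-37,"gripper":-1},
    {"dx":36,"dy":-37,"gripper":-1},
    {"dx":36,"dy":-37,"gripper":-1},
    {"dx":36,"dy":-37,"gripper":-1},
    {"dx":32,"dy":-36,"gripper":-1},
    {"gripper":-1},
    {"gripper":-1},
  ],
)

```text
invalid input at $.moves[0]: expected keys rx, ry, rz, dx, dy, dz, gripper
```

```bash
cat >> h.py <<'E'
from scipy.spatial.transform import Rotation as Ro
AX=np.array([.5555,-.019])
def rel(p):
    "tool-frame mm from present TCP to world p"
    o=r.get_obs(); return Ro.from_rotvec(o["orientation"]).inv().apply(np.array(p)-o["tcp_pos"])*1e3
def strip(im=None):
    "strip direction on lid, top cam, deg"
    im=r.grab_frame("top") if im is None else im
    c=blobs(im,(0,120,60),(8,255,255),(280,190,365,270))[0]; h=cv2.convexHull(c)
    m=np.zeros(im.shape[:2],np.uint8); cv2.fillPoly(m,[cv2.convexHull(c)],255)
    hs=cv2.cvtColor(im,cv2.COLOR_BGR2HSV); m&=cv2.inRange(hs,(0,0,110),(180,70,255))
    ys,xs=np.nonzero(m)
    if len(xs)<10: return None
    w=plane("top",np.c_[xs,ys],.116)-AX; k=np.hypot(*w.T)
    w=w[(k<.054)&(k>.03)].mean(0); return np.degrees(np.arctan2(w[1],w[0])),np.hypot(*w)
E
python3 - <<'E'
from h import *
o=r.get_obs(); print(o["clock"],o["tcp_pos"],o["orientation"],o["contact_force"],o["grip_width"],Ro.from_rotvec(o["orientation"]).as_matrix().round(4))
print(strip(cv2.imread("pics/top0.png")))
a=np.radians(215); print(rel([*(AX+.04*np.array([np.cos(a),np.sin(a)])),.150]))
E
```

```text
0.1 [ 0.15101752 -0.65738802  0.25242218] [-3.11998074e+00 -3.53885571e-01  4.67479250e-04] [-0.11852752 -0.13359474 -0.70810115] 0.08518691230915397 [[ 9.746e-01  2.240e-01 -5.000e-04]
 [ 2.240e-01 -9.746e-01  1.600e-03]
 [-1.000e-04 -1.600e-03 -1.000e+00]]
(np.float64(58.55451113095314), np.float64(0.043376677555423494))
[ 500.1261687  -516.38952755  103.20634695]
```

All keys are required.

Request:
step_arm(
  moves=[
    {"rx":0,"ry":0,"rz":0,"dx":36,"dy":-37,"dz":0,"gripper":-1},
    {"rx":0,"ry":0,"rz":0,"dx":36,"dy":-37,"dz":0,"gripper":-1},
    {"rx":0,"ry":0,"rz":0,"dx":36,"dy":-37,"dz":0,"gripper":-1},
    {"rx":0,"ry":0,"rz":0,"dx":36,"dy":-37,"dz":0,"gripper":-1},
    {"rx":0,"ry":0,"rz":0,"dx":36,"dy":-37,"dz":0,"gripper":-1},
    {"rx":0,"ry":0,"rz":0,"dx":36,"dy":-37,"dz":0,"gripper":-1},
    {"rx":0,"ry":0,"rz":0,"dx":36,"dy":-37,"dz":0,"gripper":-1},
    {"rx":0,"ry":0,"rz":0,"dx":36,"dy":-37,"dz":0,"gripper":-1},
    {"rx":0,"ry":0,"rz":0,"dx":36,"dy":-37,"dz":0,"gripper":-1},
    {"rx":0,"ry":0,"rz":0,"dx":36,"dy":-37,"dz":0,"gripper":-1},
    {"rx":0,"ry":0,"rz":0,"dx":36,"dy":-37,"dz":0,"gripper":-1},
    {"rx":0,"ry":0,"rz":0,"dx":36,"dy":-37,"dz":0,"gripper":-1},
    {"rx":0,"ry":0,"rz":0,"dx":36,"dy":-37,"dz":0,"gripper":-1},
    {"rx":0,"ry":0,"rz":0,"dx":32,"dy":-35,"dz":0,"gripper":-1},
    {"rx":0,"ry":0,"rz":0,"dx":0,"dy":0,"dz":0,"gripper":-1},
    {"rx":0,"ry":0,"rz":0,"dx":0,"dy":0,"dz":0,"gripper":-1},
  ],
)

```text
clock: 2.1
tcp_pos: [0.5224, -0.0436, 0.2528]
orientation: [3.121, 0.354, -0.002]
contact_force: [0.6, -0.3, -0.5]
grip_width: 0.0002
gripper_force: 0.0
```

Run:
```python
from h import *
o=r.get_obs(); print(o["clock"],o["tcp_pos"],o["orientation"],o["contact_force"],o["grip_width"],Ro.from_rotvec(o["orientation"]).as_matrix().round(3))
a=np.radians(215); print(rel([*(AX+.04*np.array([np.cos(a),np.sin(a)])),.150]))
cv2.imwrite("pics/w1.png",np.hstack([cv2.resize(r.grab_frame(n),(400,300)) for n in("wrist","scene")]))
```

```text
2.1 [ 0.52237447 -0.04362038  0.25279045] [ 3.12131794e+00  3.53683499e-01 -2.12775184e-03] [ 0.56702767 -0.25154803 -0.46819089] 0.00023345207233010993 [[ 0.975  0.224 -0.001]
 [ 0.224 -0.975 -0.   ]
 [-0.001  0.    -1.   ]]
[  0.86746857  -1.56928643 102.78912437]
```

View pics/w1.png

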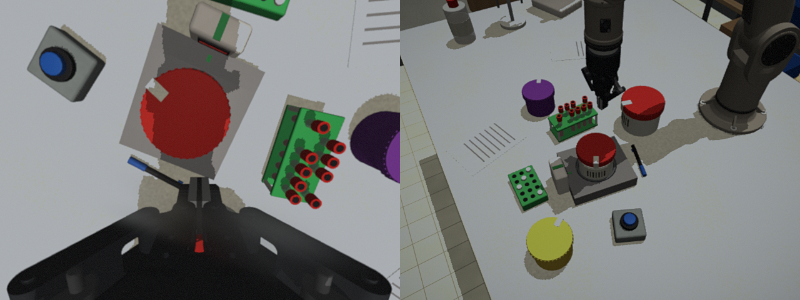

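The wrist view (left half) shows the jar, its strip at (157,90) and the green bar at (220,25) all clear of the finger. The scene view on the right shows the gripper above the lid. Now descending to about 12 mm above the lid's expected top.

Request:
step_arm(
  moves=[
    {"rx":0,"ry":0,"rz":0,"dx":1,"dy":-1.5,"dz":40,"gripper":-1},
    {"rx":0,"ry":0,"rz":0,"dx":0,"dy":0,"dz":40,"gripper":-1},
    {"rx":0,"ry":0,"rz":0,"dx":0,"dy":0,"dz":23,"gripper":-1},
    {"rx":0,"ry":0,"rz":0,"dx":0,"dy":0,"dz":0,"gripper":-1},
    {"rx":0,"ry":0,"rz":0,"dx":0,"dy":0,"dz":0,"gripper":-1},
    {"rx":0,"ry":0,"rz":0,"dx":0,"dy":0,"dz":0,"gripper":-1},
  ],
)

```text
clock: 2.95
tcp_pos: [0.5244, -0.0416, 0.1517]
orientation: [3.121, 0.353, 0.004]
contact_force: [-1.0, 1.0, 0.4]
grip_width: 0.0002
gripper_force: 0.0
```

Request:
step_arm(
  moves=[
    {"rx":0,"ry":0,"rz":0,"dx":0,"dy":0,"dz":1,"gripper":-1},
    {"rx":0,"ry":0,"rz":0,"dx":0,"dy":0,"dz":1,"gripper":-1},
    {"rx":0,"ry":0,"rz":0,"dx":0,"dy":0,"dz":1,"gripper":-1},
    {"rx":0,"ry":0,"rz":0,"dx":0,"dy":0,"dz":1,"gripper":-1},
    {"rx":0,"ry":0,"rz":0,"dx":0,"dy":0,"dz":0,"gripper":-1},
  ],
)

```text
clock: 3.58
tcp_pos: [0.5235, -0.0413, 0.1462]
orientation: [-3.122, -0.354, 0.0]
contact_force: [-0.6, 0.9, 0.2]
grip_width: 0.0001
gripper_force: 0.0
```

Request:
step_arm(
  moves=[
    {"rx":0,"ry":0,"rz":0,"dx":0,"dy":0,"dz":1,"gripper":-1},
    {"rx":0,"ry":0,"rz":0,"dx":0,"dy":0,"dz":1,"gripper":-1},
    {"rx":0,"ry":0,"rz":0,"dx":0,"dy":0,"dz":0,"gripper":-1},
  ],
)

```text
clock: 3.95
tcp_pos: [0.5235, -0.0414, 0.1442]
orientation: [-3.122, -0.354, 0.0]
contact_force: [0.1, -0.5, 0.3]
grip_width: 0.0001
gripper_force: 0.0
```

Request:
step_arm(
  moves=[
    {"rx":0,"ry":0,"rz":0,"dx":0,"dy":0,"dz":1,"gripper":-1},
    {"rx":0,"ry":0,"rz":0,"dx":0,"dy":0,"dz":0.5,"gripper":-1},
    {"rx":0,"ry":0,"rz":0,"dx":0,"dy":0,"dz":0,"gripper":-1},
  ],
)

```text
clock: 4.32
tcp_pos: [0.5237, -0.0414, 0.1439]
orientation: [3.121, 0.354, 0.0]
contact_force: [-4.2, -0.1, 10.5]
grip_width: -0.0002
gripper_force: 5.7
```

Run:
```python
from h import *
R=Ro.from_rotvec(r.get_obs()["orientation"]).as_matrix()
a=np.radians(np.arange(215,140,-5)); p=np.c_[.04*np.cos(a),.04*np.sin(a),0*a]
for q,d in zip(np.arange(215,140,-5),(np.diff(p,axis=0)@R*1e3).round(1)): print(q,d)
```

```text
215 [-1.2 -3.3 -0. ]
210 [-0.9 -3.4 -0. ]
205 [-0.6 -3.4 -0. ]
200 [-0.3 -3.5 -0. ]
195 [ 0.  -3.5 -0. ]
190 [ 0.3 -3.5 -0. ]
185 [ 0.6 -3.4 -0. ]
180 [ 0.9 -3.4 -0. ]
175 [ 1.2 -3.3 -0. ]
170 [ 1.5 -3.2 -0. ]
165 [ 1.8 -3.  -0. ]
160 [ 2.  -2.8 -0. ]
155 [ 2.3 -2.7 -0. ]
150 [ 2.5 -2.4 -0. ]
```

Request:
step_arm(
  moves=[
    {"rx":0,"ry":0,"rz":0,"dx":0,"dy":0,"dz":-0.2,"gripper":-1},
    {"rx":0,"ry":0,"rz":0,"dx":-0.6,"dy":-1.7,"dz":0,"gripper":-1},
    {"rx":0,"ry":0,"rz":0,"dx":-0.6,"dy":-1.6,"dz":0,"gripper":-1},
    {"rx":0,"ry":0,"rz":0,"dx":-0.5,"dy":-1.7,"dz":0,"gripper":-1},
    {"rx":0,"ry":0,"rz":0,"dx":-0.4,"dy":-1.7,"dz":0,"gripper":-1},
  ],
)

```text
clock: 4.95
tcp_pos: [0.5212, -0.0363, 0.144]
orientation: [3.12, 0.352, 0.004]
contact_force: [1.0, -2.0, 5.4]
grip_width: -0.0003
gripper_force: 2.7
```

Run:
```python
from h import *
print(r.get_obs()["contact_force"]); im=r.grab_frame("wrist"); cv2.imwrite("pics/w2.png",im)
```

```text
[ 0.9940615  -1.97799197  5.38827807]
```

View pics/w2.png

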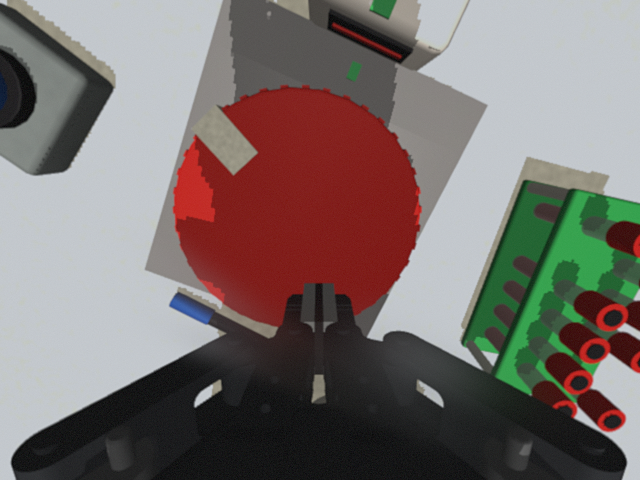

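The wrist view shows the strip at (228,140), the green deck mark at (355,70) and the window slot at (370,38). The finger is at (318,300), about on the 40 mm circle. The strip is turning, so I'll press a little more and carry on.

Request:
step_arm(
  moves=[
    {"rx":0,"ry":0,"rz":0,"dx":-0.3,"dy":-1.7,"dz":0.3,"gripper":-1},
    {"rx":0,"ry":0,"rz":0,"dx":-0.3,"dy":-1.7,"dz":0,"gripper":-1},
    {"rx":0,"ry":0,"rz":0,"dx":-0.3,"dy":-3.5,"dz":0,"gripper":-1},
    {"rx":0,"ry":0,"rz":0,"dx":0,"dy":-3.5,"dz":0,"gripper":-1},
  ],
)

```text
clock: 5.5
tcp_pos: [0.5183, -0.0264, 0.1439]
orientation: [3.12, 0.352, 0.005]
contact_force: [0.4, -2.9, 6.6]
grip_width: -0.0003
gripper_force: 3.6
```

```bash
cat >> h.py <<'E'
def wstrip(im=None,ci=None,Z=.122):
    ci=ci or r.camera_info("wrist"); im=r.grab_frame("wrist") if im is None else im
    hs=cv2.cvtColor(im,cv2.COLOR_BGR2HSV); v,u=np.mgrid[:480,:640]
    W=plane("wrist",np.c_[u.ravel(),v.ravel()],Z,ci)-AX; k=np.hypot(*W.T).reshape(480,640)
    m=(cv2.inRange(hs,(0,0,120),(180,80,255))>0)&(k<.051)&(k>.030)
    n,l,s,c=cv2.connectedComponentsWithStats(m.astype(np.uint8)); i=1+s[1:,4].argmax()
    w=W.reshape(480,640,2)[l==i].mean(0)
    red=blobs(im,(0,120,40),(8,255,255),(140,50,450,340))
    lc=cv2.minEnclosingCircle(plane("wrist",red[0],Z,ci).astype(np.float32)) if red else None
    g=[]
    for z,x0,y0,x1,y1 in((.04,200,40,500,110),(.085,300,0,480,40)):
        for b in blobs(im,(45,80,40),(80,255,255),(x0,y0,x1,y1),30)[:2]:
            q=plane("wrist",[cen(b)],z,ci)[0]-AX; g.append((z,(q*1e3).round(1),np.degrees(np.arctan2(q[1],q[0])).round(1)))
    return "strip",np.degrees(np.arctan2(w[1],w[0])).round(1),np.hypot(*w).round(4),s[i,4],"lid",lc,"green",g
E
python3 - <<'E'
from h import *
o=r.get_obs();print(o["contact_force"],np.degrees(np.arctan2(*(o["tcp_pos"][:2]-AX)[::-1])),np.hypot(*(o["tcp_pos"][:2]-AX)));print(*wstrip())
E
```

```text
[ 0.41188124 -2.86296141  6.62174845] -168.79975437524064 0.03795708753392865
strip 41.3 0.0421 1607 lid ((0.5572986602783203, -0.018048366531729698), 0.053454089909791946) green [(0.04, array([ 79.8, -13.1]), np.float64(-9.3)), (0.085, array([ 99.3, -17.1]), np.float64(-9.7))]
```

Strip at 41°, window at -9.5°: 51° to go.

Request:
step_arm(
  moves=[
    {"rx":0,"ry":0,"rz":0,"dx":0.3,"dy":-3.5,"dz":0.1,"gripper":-1},
    {"rx":0,"ry":0,"rz":0,"dx":0.6,"dy":-3.4,"dz":0,"gripper":-1},
    {"rx":0,"ry":0,"rz":0,"dx":0.9,"dy":-3.4,"dz":0,"gripper":-1},
    {"rx":0,"ry":0,"rz":0,"dx":1.2,"dy":-3.3,"dz":0,"gripper":-1},
  ],
)

```text
clock: 6.05
tcp_pos: [0.5181, -0.0124, 0.1439]
orientation: [3.12, 0.352, 0.004]
contact_force: [-0.3, -3.5, 9.1]
grip_width: 0.0003
gripper_force: 4.2
```

Run:
```python
from h import *
o=r.get_obs();print(o["contact_force"],np.degrees(np.arctan2(*(o["tcp_pos"][:2]-AX)[::-1])),np.hypot(*(o["tcp_pos"][:2]-AX)));print(*wstrip())
```

```text
[-0.25219519 -3.51745801  9.05289626] 170.0218725641336 0.038019844097904175
strip 25.4 0.0422 1613 lid ((0.5572468042373657, -0.017546294257044792), 0.053498391062021255) green [(0.04, array([ 79.8, -13.1]), np.float64(-9.3)), (0.085, array([100.8, -17.1]), np.float64(-9.6))]
```

Request:
step_arm(
  moves=[
    {"rx":0,"ry":0,"rz":0,"dx":1.5,"dy":-3.2,"dz":-0.1,"gripper":-1},
    {"rx":0,"ry":0,"rz":0,"dx":1.8,"dy":-3.0,"dz":0,"gripper":-1},
    {"rx":0,"ry":0,"rz":0,"dx":2.0,"dy":-2.8,"dz":0,"gripper":-1},
    {"rx":0,"ry":0,"rz":0,"dx":2.3,"dy":-2.7,"dz":0,"gripper":-1},
  ],
)

```text
clock: 6.6
tcp_pos: [0.5225, 0.0007, 0.1439]
orientation: [3.12, 0.352, 0.003]
contact_force: [-1.9, -2.6, 9.3]
grip_width: 0.0003
gripper_force: 4.5
```

Run:
```python
from h import *
o=r.get_obs();p=o["tcp_pos"][:2]-[.557,-.018];print(o["contact_force"],np.degrees(np.arctan2(*p[::-1])),np.hypot(*p));print(*wstrip())
R=Ro.from_rotvec(o["orientation"]).as_matrix()
D=np.arange(155,115,-5);a=np.radians(D); p=np.c_[.04*np.cos(a),.04*np.sin(a),0*a]
for q,d in zip(D,(np.diff(p,axis=0)@R*1e3).round(1)): print(q,d)
```

```text
[-1.88546954 -2.63818757  9.27864109] 151.50617358340907 0.03925995457321046
strip 9.6 0.0421 1562 lid ((0.5575928092002869, -0.017200665548443794), 0.053539030253887177) green [(0.04, array([ 79.8, -13. ]), np.float64(-9.2)), (0.085, array([104.7, -17.6]), np.float64(-9.5))]
155 [ 2.3 -2.7 -0. ]
150 [ 2.5 -2.5 -0. ]
145 [ 2.7 -2.2  0. ]
140 [ 2.9 -2.   0. ]
135 [ 3.  -1.7  0. ]
130 [ 3.2 -1.5  0. ]
125 [ 3.3 -1.2  0. ]
```

Request:
step_arm(
  moves=[
    {"rx":0,"ry":0,"rz":0,"dx":2.5,"dy":-2.5,"dz":-0.1,"gripper":-1},
    {"rx":0,"ry":0,"rz":0,"dx":2.7,"dy":-2.2,"dz":0,"gripper":-1},
    {"rx":0,"ry":0,"rz":0,"dx":2.9,"dy":-2.0,"dz":0,"gripper":-1},
    {"rx":0,"ry":0,"rz":0,"dx":1.5,"dy":-0.9,"dz":0,"gripper":-1},
    {"rx":0,"ry":0,"rz":0,"dx":0,"dy":0,"dz":0,"gripper":-1},
  ],
)

```text
clock: 7.28
tcp_pos: [0.5301, 0.0107, 0.1439]
orientation: [3.121, 0.353, 0.003]
contact_force: [-1.1, -1.6, 7.5]
grip_width: -0.0002
gripper_force: 4.1
```

Run:
```python
from h import *
import h; h.AX=np.array([.557,-.018])
o=r.get_obs();p=o["tcp_pos"][:2]-[.557,-.018];print(o["contact_force"],np.degrees(np.arctan2(*p[::-1])),np.hypot(*p));print(*wstrip())
```

```text
[-1.10408443 -1.60635411  7.51557446] 133.22335786481875 0.039325338215201254
strip -6.6 0.0413 1601 lid ((0.5587992668151855, -0.015174356289207935), 0.05240100249648094) green [(0.04, array([113.9, -34.3]), np.float64(-16.8)), (0.04, array([ 79.1, -14.1]), np.float64(-10.1)), (0.085, array([107., -16.]), np.float64(-8.5))]
```

Request:
step_arm(
  moves=[
    {"rx":0,"ry":0,"rz":0,"dx":1.7,"dy":-0.9,"dz":0,"gripper":-1},
    {"rx":0,"ry":0,"rz":0,"dx":0.4,"dy":-0.2,"dz":0,"gripper":-1},
    {"rx":0,"ry":0,"rz":0,"dx":0,"dy":0,"dz":0,"gripper":-1},
    {"rx":0,"ry":0,"rz":0,"dx":0,"dy":0,"dz":-3,"gripper":-1},
    {"rx":0,"ry":0,"rz":0,"dx":-5,"dy":0,"dz":-20,"gripper":-1},
    {"rx":0,"ry":0,"rz":0,"dx":-20,"dy":0,"dz":-30,"gripper":-1},
    {"rx":0,"ry":0,"rz":0,"dx":-20,"dy":0,"dz":-20,"gripper":-1},
    {"rx":0,"ry":0,"rz":0,"dx":0,"dy":0,"dz":0,"gripper":-1},
    {"rx":0,"ry":0,"rz":0,"dx":0,"dy":0,"dz":0,"gripper":-1},
    {"rx":0,"ry":0,"rz":0,"dx":0,"dy":0,"dz":0,"gripper":-1},
  ],
)

```text
clock: 8.57
tcp_pos: [0.4872, 0.0029, 0.2153]
orientation: [-3.121, -0.354, 0.001]
contact_force: [-0.1, -0.8, 0.4]
grip_width: -0.0001
gripper_force: 0.0
```

Run:
```python
from h import *
import h; h.AX=np.array([.557,-.018])
o=r.get_obs();print(o["contact_force"],o["tcp_pos"])
ci=r.camera_info("wrist"); im=r.grab_frame("wrist"); cv2.imwrite("pics/w3.png",im)
print(*wstrip(im,ci)); print(rel([.576,.182,.15]))
```

```text
[-0.14445888 -0.83749879  0.39404999] [0.48719738 0.00290125 0.21525971]
strip -9.8 0.0413 863 lid ((0.5564420819282532, -0.01768474653363228), 0.05398278683423996) green [(0.04, array([ 78.6, -14.1]), np.float64(-10.1)), (0.085, array([ 97.9, -18.2]), np.float64(-10.5))]
[ 126.80481259 -154.58668333   65.10557964]
```

View pics/w3.png

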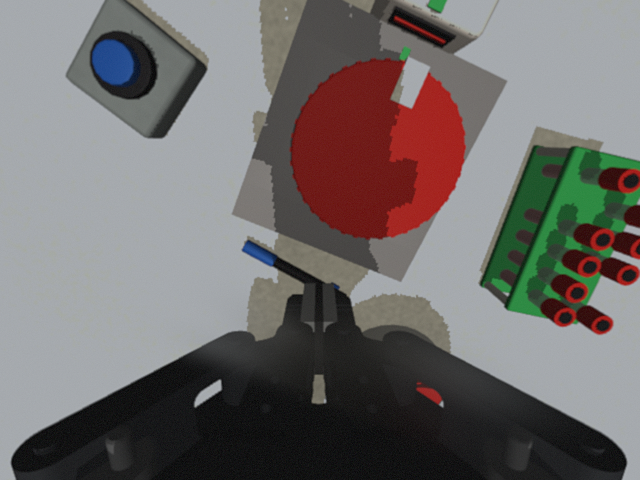

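The strip at (411,83) now points at -9.8°, lined up with the window at about -10°, and the finger is off. The button is at (115,62). Going there at safe height.

Request:
step_arm(
  moves=[
    {"rx":0,"ry":0,"rz":0,"dx":32,"dy":-39,"dz":0,"gripper":-1},
    {"rx":0,"ry":0,"rz":0,"dx":32,"dy":-39,"dz":0,"gripper":-1},
    {"rx":0,"ry":0,"rz":0,"dx":32,"dy":-39,"dz":0,"gripper":-1},
    {"rx":0,"ry":0,"rz":0,"dx":31,"dy":-38,"dz":0,"gripper":-1},
    {"rx":0,"ry":0,"rz":0,"dx":0,"dy":0,"dz":50,"gripper":-1},
    {"rx":0,"ry":0,"rz":0,"dx":0,"dy":0,"dz":50,"gripper":-1},
    {"rx":0,"ry":0,"rz":0,"dx":0,"dy":0,"dz":24,"gripper":-1},
    {"rx":0,"ry":0,"rz":0,"dx":0,"dy":0,"dz":0,"gripper":-1},
    {"rx":0,"ry":0,"rz":0,"dx":0,"dy":0,"dz":0,"gripper":-1},
  ],
)

```text
clock: 9.75
tcp_pos: [0.5769, 0.1827, 0.0925]
orientation: [-3.121, -0.354, -0.002]
contact_force: [1.5, 0.6, 0.1]
grip_width: -0.0
gripper_force: 0.0
```

Run:
```python
from h import *
print(rel([.576,.182,.074]),strip())
```

```text
[-1.02212768  0.52621203 18.54476474] (np.float64(-8.031980429440468), np.float64(0.04353757928472385))
```

Request:
step_arm(
  moves=[
    {"rx":0,"ry":0,"rz":0,"dx":-1,"dy":0.5,"dz":10,"gripper":-1},
    {"rx":0,"ry":0,"rz":0,"dx":0,"dy":0,"dz":4,"gripper":-1},
    {"rx":0,"ry":0,"rz":0,"dx":0,"dy":0,"dz":2,"gripper":-1},
    {"rx":0,"ry":0,"rz":0,"dx":0,"dy":0,"dz":2,"gripper":-1},
    {"rx":0,"ry":0,"rz":0,"dx":0,"dy":0,"dz":0,"gripper":-1},
    {"rx":0,"ry":0,"rz":0,"dx":0,"dy":0,"dz":0,"gripper":-1},
  ],
)

```text
clock: 10.55
tcp_pos: [0.5755, 0.1813, 0.0741]
orientation: [3.121, 0.354, 0.001]
contact_force: [-0.2, -1.7, 4.5]
grip_width: -0.0
gripper_force: 2.7
```

Request:
step_arm(
  moves=[
    {"rx":0,"ry":0,"rz":0,"dx":0,"dy":0,"dz":0.6,"gripper":-1},
    {"rx":0,"ry":0,"rz":0,"dx":0,"dy":0,"dz":0.6,"gripper":-1},
    {"rx":0,"ry":0,"rz":0,"dx":0,"dy":0,"dz":0,"gripper":-1},
  ],
)

```text
clock: 10.92
tcp_pos: [0.5755, 0.1814, 0.074]
orientation: [3.121, 0.353, 0.001]
contact_force: [-4.1, -3.0, 14.1]
grip_width: 0.0
gripper_force: 7.2
```

Request:
step_arm(
  moves=[
    {"rx":0,"ry":0,"rz":0,"dx":0,"dy":0,"dz":-5,"gripper":-1},
    {"rx":0,"ry":0,"rz":0,"dx":0,"dy":0,"dz":-30,"gripper":-1},
    {"rx":0,"ry":0,"rz":0,"dx":0,"dy":0,"dz":-50,"gripper":-1},
    {"rx":0,"ry":0,"rz":0,"dx":0,"dy":0,"dz":-50,"gripper":-1},
    {"rx":0,"ry":0,"rz":0,"dx":-30,"dy":30,"dz":0,"gripper":-1},
    {"rx":0,"ry":0,"rz":0,"dx":-40,"dy":40,"dz":0,"gripper":-1},
    {"rx":0,"ry":0,"rz":0,"dx":-40,"dy":40,"dz":0,"gripper":-1},
    {"rx":0,"ry":0,"rz":0,"dx":0,"dy":0,"dz":0,"gripper":-1},
    {"rx":0,"ry":0,"rz":0,"dx":0,"dy":0,"dz":0,"gripper":-1},
    {"rx":0,"ry":0,"rz":0,"dx":0,"dy":0,"dz":0,"gripper":-1},
    {"rx":0,"ry":0,"rz":0,"dx":0,"dy":0,"dz":0,"gripper":-1},
  ],
)

```text
clock: 12.3
tcp_pos: [0.4931, 0.0508, 0.2075]
orientation: [-3.121, -0.357, -0.0]
contact_force: [0.4, 0.2, 0.4]
grip_width: 0.0001
gripper_force: 0.0
```

Run:
```python
from h import *
import h; h.AX=np.array([.5565,-.018])
o=r.get_obs();print(o["contact_force"],o["tcp_pos"],abs(o["qvel"]).max())
ci=r.camera_info("wrist"); im=r.grab_frame("wrist"); cv2.imwrite("pics/w4.png",im)
print(*wstrip(im,ci))
```

```text
[0.36242341 0.21226264 0.3975441 ] [0.49309668 0.05081425 0.2075004 ] 0.004809036476628468
strip -9.1 0.0414 885 lid ((0.5548380613327026, -0.012428601272404194), 0.053688425570726395) green [(0.04, array([ 78.7, -14. ]), np.float64(-10.1))]
```

View pics/w4.png

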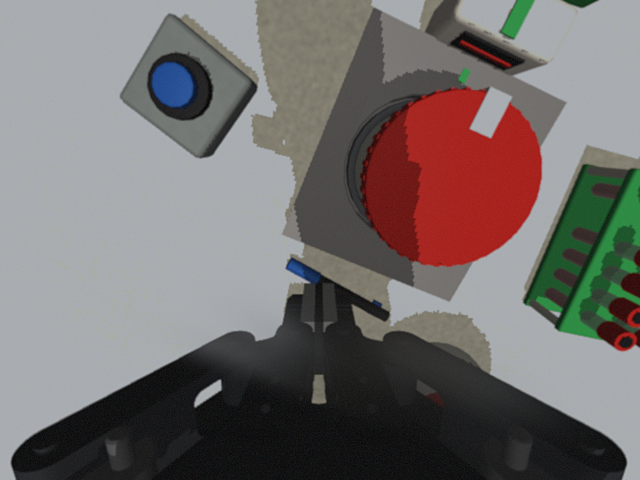

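The strip at (490,112) points at -9.1°, which still faces the window. The button at (173,85) is out, the racks and pen look undisturbed, and the arm is clear and still.

```bash
python3 -c "
from bench import r
print(r.hand_in())"
```

```text
the job is handed in; nothing more can be done
None
```

The job is handed in: the jar's label faces the window to within about 1–2° by camera, the scan button was pressed fully in and let go, and the arm is clear; the hand-in gave no verdict.

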